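# Set the nozzle arm of a bottle-filling stand with a setting rod

## Robot

A 6-joint arm with a two-finger parallel gripper is mounted at the origin on the work surface. World frame = base frame: x ahead of the robot, y to its left, z up, the work surface at z = 0. Lengths are in m, angles in rad, forces in N, time in s.
With the tool pointing down it reaches from about 0.25 to 0.775 m from the base axis. Payload 4 kg.
Tool frame: the origin (TCP) lies at the very end of the fingers, on their centre line; the grasp point (between the pads) lies 19 mm behind it (robot.hold_point_z is the distance from the TCP to the grasp point, in m); z points along the fingers, y is the line along which they close (so a half turn about z gives the same grasp; the last joint's range is limited). The gripper opens to 94 mm and grips with 3 to 60 N. Pads are 16 mm wide; open, the fingers measure 119 mm over their backs; the gripper's body (75 mm by 177 mm) begins 78 mm behind the grasp point.
Start: joints at [1.221, 0.087, 1.371, -0, 1.684, -0.103], TCP at [0.134, 0.533, 0.206] pointing down, gripper open.
Joint ranges: [-3.1, 3.1], [-0.76, 2.03], [0.27, 2.55], [-1.08, 4.22], [0.17, 2.65], [-2.57, 2.57]. Speed limits (rad/s): [2.79, 2.79, 3.14, 3.14, 3.14, 3.14].

## Interface

Orientations are given as [roll, pitch, yaw] about the fixed x, y, z axes, in that order (R = Rz(yaw) Ry(pitch) Rx(roll)).
In Python, from bench import robot gives the robot as it stands.
- The arm moves only by the tool carry_out, never from a script. Its argument "steps" is a list of rows, each a list of 3 entries, a list of its own where there are three numbers: the shift along the tool's x, y, z in m, then the turn about the tool's z in units of 10 degrees (1.0 is 10 degrees), then the closure, from -1 (fully open) to 1 (shut). In form: [[[tx, ty, tz], roll, jaw], ...]. A call has 1 to 10 rows; each row is the pose to reach, as a shift and turn from the pose commanded when the call began, along the tool's axes at that moment; what a row does not reach only later rows make up. A row lasts 1/8 s, in which the tool goes at most 62.5 mm and 10.7 degrees, less where a joint would pass 70% of its speed; a pose out of reach is approached as far as the arm can. A call with a gripper value outside its range is refused whole. The fingers move at their own pace and stop on an object; the grip force is fixed at half the most. Time passes only in rows, so rows that repeat a pose let the fingers close. It gives the time, the measured TCP pose, the force, the opening and the grip force at its end, in the units of the state.
- robot.get_obs(): the state, without advancing time (a new reading comes with each control period).
- robot.snapshot(name): name is "scene" or "top"; returns a dict with "image" (400x640x3 uint8, red, green, blue), "z_map" (400x640 float32, m along the optical axis (not along the pixel's ray), 0 where there is no reading), "mtx" (3x3 intrinsics, pixels), "R" (3x3) and "t" (3): a world point X has camera coordinates R X + t. Camera axes: x right, y down, z forward; pixel columns grow to the right and rows downward; lengths in m; the calibration is good to about 2 mm. A picture is of the moment at which its call begins.
- robot.close_job(): hands the job in; it is judged then, once.
The state is a dict: "time": time; "joint_positions": joint angles; "qvel": joint speeds; "joint_torque": joint torques, N m; "tool_pos": TCP position; "ee_rot": TCP orientation; "wrist_force": force on the tool from outside, world axes, zero at the start; "wrist_torque": the same for the moment, N m; "width": finger opening in m; "finger_force": force on a finger pad.
Only numpy, scipy, OpenCV 4.12 (cv2) and the standard library are available. Lean on these libraries where they do the work, as an engineer would, in place of code of your own. Each camera call takes 0.05 s, during which the arm holds its last target. There are 200 camera calls.

## Task

Line up the loose nozzle arm of the bottle-filling stand: first turn the carousel until its brass bushing clicks in under the arm, then take the setting rod with the orange grip out of its block and pass it down from above through the bushing in the arm and on through the brass bushing in the carousel. Finish while still holding the rod there, upright through both bushings and clear of the base plate, with its black ring level with the top of the arm's bushing, so that a colleague can tighten the arm. Leave the other rods, the bottles and the glassware as they stand.

Things in the scene. Friction and masses are not known exactly. Their poses are not given: they have to be found in the camera images.
- filler: Bottle-filling stand: steel base plate 375 x 270 x 12 mm fixed to the bench. Origin on the bench under the carousel's vertical axis, z up; x points from that axis to the steel column (24 mm across, 187 mm high, 195 mm out), to which the nozzle arm is clamped. The filling station, where both bushings are to line up, is on this x axis, 85 mm from the carousel's axis.
- carousel (a joint): Angle (rad) of the white round plate, 240 mm across, top 50 mm above the bench; five bottle nests and one brass bushing, 85 mm from the axis. Grows anticlockwise from above; 0: brass bushing at the filling station; starts at 0.75 to 1.75. A spring detent every 60 degrees (0, 1.047..) pulls in from 0.07 rad and takes 4 to 6 N at the knob to leave; in between it turns lightly and stays.
- carousel_bushing (a point): Centre of the top rim of the brass bushing in the carousel, 54 mm above the bench. Bore 12 mm, going straight through to 32 mm above the bench; the base plate's top is 12 mm above the bench, 20 mm below the bushing's lower end.
- carousel_knob (a point): Point on the axis of the carousel's upright black knob, 20 mm below its top. The knob is a plain cylinder 20 mm across that stands on the carousel near its rim, 100 mm from the carousel's axis, from 57 to 102 mm above the bench; this point is 82 mm above the bench. It lies 150 degrees anticlockwise of the brass bushing.
- nozzle_arm (a joint): Angle (rad) of the nozzle arm about the column, anticlockwise positive, 0 with its bushing over the filling station. Its clamp is slack: it swings within +-0.05 rad (+-5.5 mm at the bushing), takes 0.7 N there to move and stays where left. The bar runs from the column towards the carousel's axis, 129 to 147 mm above the bench, with a black clamp knob beside the column.
- nozzle_bushing (a point): Centre of the top rim of the brass bushing at the free end of the nozzle arm, 155 mm above the bench, 110 mm from the column's axis. Bore 12 mm, going straight down through the arm's round eye (35 mm across) to about 122 mm above the bench. The brass rim on top is 23 mm across and 6 mm high.
- rod_orange: The setting rod to use: round steel rod 190 mm long, 10 mm thick, about 0.12 kg; tapered nose at the lower end (4 mm across at the tip, full thickness 11 mm up), orange grip sleeve 13 mm thick over the top 48 mm. Origin at the centre of the tip, z along the rod towards the grip. Starts upright (leaning up to 1 degree) in a hole of the rod block, tip 5 mm above the bench.
- rod_orange_ring (a point): Middle of the orange rod's black ring (4 mm wide), on the rod's axis, 129 mm from the tip. With the ring level with the top of the arm's bushing the tip is 26 mm above the bench.
- rod_block: Grey block 165 x 52 x 60 mm fixed to the bench, origin under its centre, its length along its x axis. Three upright holes 11 mm wide and 55 mm deep, 55 mm apart along its length, hold the three rods, in any order.
- rod_blue: Another setting rod of the same size with a blue grip sleeve (for other bottles), standing in the block. Leave it.
- rod_green: Another setting rod of the same size with a green grip sleeve, standing in the block. Leave it.
- amber0: Small amber glass bottle with white cap, 36 mm across, 78 mm high, origin under its centre. Leave it.
- amber1: As amber0.
- amber2: As amber0.
- amber3: As amber0.
- beaker: Glass beaker, 70 mm across, 95 mm high, origin under its centre. Leave it.
- cylinder: Glass measuring cylinder, 40 mm across on a six-sided foot 84 mm across, 230 mm high, origin under its centre. Leave it.
There are look-alikes about, which are no part of the job. Of the things that look like the beaker, the largest one is meant.

How it is judged:
On the way, in this order (a step that is already met when the one before it is completed fails the run):
1. the carousel rests in the detent with its brass bushing at the filling station (value of joint carousel between -0.03 and 0.03 rad and velocity of joint carousel between -0.1 and 0.1 rad/s), for 0.2 s.
2. the orange rod has been passed down through the arm's bushing (horizontal distance between rod_orange and nozzle_bushing below 0.008 m and z of rod_orange in the frame of nozzle_bushing below -0.04 m and horizontal distance between rod_orange_ring and nozzle_bushing below 0.012 m), for 0.05 s.
At the end, for the whole second after the job is handed in: Carousel within 0.03 rad of 0; orange rod gripped, still, upright to 0.06 rad; tip within 4 mm of the carousel bushing's centre sideways and 20 mm or more below its top; ring within 4 mm sideways and 6 mm in height of the arm bushing's top; the rest within 30 mm of its start (value of joint carousel between -0.03 and 0.03 rad and horizontal distance between rod_orange and carousel_bushing below 0.004 m and horizontal distance between rod_orange_ring and nozzle_bushing below 0.004 m and z of rod_orange_ring in the frame of nozzle_bushing between -0.006 and 0.006 m and z of rod_orange in the frame of carousel_bushing below -0.02 m and angle between rod_orange's own z axis and vertical below 0.06 rad and linear speed of rod_orange below 0.02 m/s and contact force between the fingers and rod_orange above 2 N and not (distance of any of rod_blue, rod_green, amber0, amber1, amber2, amber3, beaker, cylinder from where it was at the start of the episode above 0.03 m or angle between any of rod_blue, rod_green, amber0, amber1, amber2, amber3, beaker, cylinder's own z axis and vertical above 0.35 rad)); the arm keeps its last pose, push and grip.
It fails at once if another rod, a bottle or a piece of glassware is moved by more than 30 mm or tipped (distance of any of rod_blue, rod_green, amber0, amber1, amber2, amber3, beaker, cylinder from where it was at the start of the episode above 0.03 m or angle between any of rod_blue, rod_green, amber0, amber1, amber2, amber3, beaker, cylinder's own z axis and vertical above 0.35 rad).
It also fails if it takes over 67 s, if anything falls off the work surface, if the arm or the gripper's body presses on something with over 40 N, if the wrist force passes 120 N, or if a joint passes its speed limit or range.

## Working session

There is one attempt and no reset: what is moved stays moved. The work goes in short steps, Python scripts to look and compute and a tool call to move; the robot and the scene stay as the last step left them, time stands still between calls to the robot, and variables do not carry over. Pictures are saved under pics/ and viewed, at most 10 in all, crops included, and the job is handed in when it is done.

Besides the shell and the picture viewer there is one more tool, called after "Call:" as name([rows], argument=value, ...), one row to a line, values as JSON. carry_out: Moves the arm, as the interface text tells. Its arguments: {"type":"object","properties":{"steps":{"type":"array","items":{"type":"array"}}},"required":["steps"]}

```bash
mkdir -p pics && cat > h.py <<'E'
import numpy as np, cv2, pickle
from bench import robot
def snap(n,tag):
    s=robot.snapshot(n); cv2.imwrite(f'pics/{tag}.png',s['image'][:,:,::-1]); pickle.dump(s,open(f'pics/{tag}.pkl','wb')); return s
def load(tag): return pickle.load(open(f'pics/{tag}.pkl','rb'))
def ray(s,u,v):
    R,t=np.array(s['R']),np.array(s['t']); c=-R.T@t; d=R.T@np.linalg.inv(s['mtx'])@np.array([u,v,1.]); return c,d
def plane(s,u,v,z):
    c,d=ray(s,u,v); return c+d*(z-c[2])/d[2]
def proj(s,X):
    p=s['mtx']@(np.array(s['R'])@np.array(X)+np.array(s['t'])); return p[:2]/p[2]
def cloud(s):
    R,t=np.array(s['R']),np.array(s['t']); v,u=np.mgrid[:400,:640]; z=s['z_map']
    P=np.stack([u,v,np.ones_like(u)],-1)@np.linalg.inv(s['mtx']).T*z[...,None]
    return (P-t)@R
E
python3 - <<'E'
from h import *
for n in('scene','top'):
    s=snap(n,n+'0'); print(n,-np.array(s['R']).T@s['t'],s['mtx'][0,0])
o=robot.get_obs(); print(o['tool_pos'],o['ee_rot'],o['width'],o['time'])
E
```

```text
scene [1.04325056 0.76698591 1.01989775] 487.4416735927897
top [ 0.52763882 -0.1018297   1.18103552] 380.99016716046367
[0.13421855 0.53287699 0.20445102] [-3.13967988e+00 -2.07574845e-04  2.89476545e+00] 0.09390632374087286 0.1
```

View pics/top0.png

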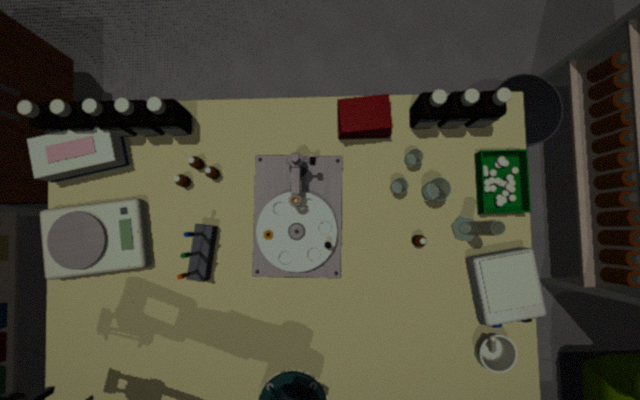

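View pics/scene0.png

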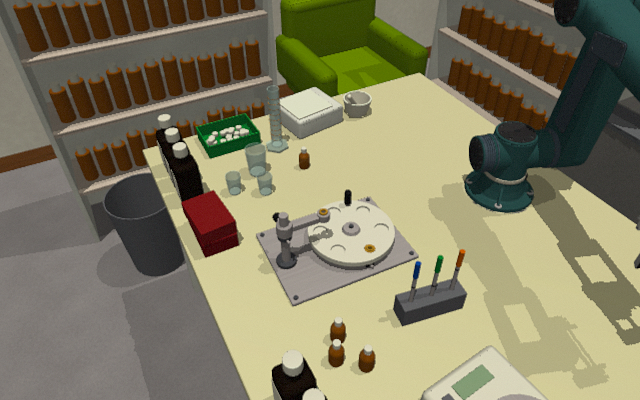

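The top view shows the carousel hub near (297,231), its brass bushing at (268,234) and the black knob at (328,245). The arm bushing is at (296,200), and the column top is at (296,160). The rod block is at (201,252), with the orange rod at its lower end, near (180,276). The scene view agrees.

```bash
python3 - <<'E'
from h import *
T=load('top0');S=load('scene0')
def cents(s,lo,hi,box,mn=3):
    h=cv2.cvtColor(s['image'],cv2.COLOR_RGB2HSV); m=cv2.inRange(h,lo,hi); k=np.zeros_like(m); x0,y0,x1,y1=box; k[y0:y1,x0:x1]=m[y0:y1,x0:x1]
    n,_,st,c=cv2.connectedComponentsWithStats(k); return [(c[i].round(1).tolist(),st[i].tolist()) for i in range(1,n) if st[i,4]>=mn]
print('proj TCP',proj(T,[.134,.533,.2]),proj(S,[.134,.533,.2]), 'base',proj(T,[0,0,0]))
br=((12,110,60),(28,255,255))
for n,s,b in(('T',T,(250,150,345,280)),('S',S,(250,190,415,300))):
    print(n,'brass',cents(s,*br,b))
    print(n,'black',cents(s,(0,0,0),(180,255,45),b,6))
for n,s,b in(('T',T,(165,220,225,290)),('S',S,(390,230,480,330))):
    print(n,'orange',cents(s,(5,150,80),(18,255,255),b)); print(n,'blue',cents(s,(100,120,40),(125,255,255),b)); print(n,'green',cents(s,(50,120,40),(85,255,255),b))
C=cloud(T)
for u,v in[(268,234),(296,200),(296,160),(328,245),(297,231),(210,228),(207,255),(280,250)]: print((u,v),C[v,u].round(4))
E
```

```text
proj TCP [ 73.13927128 393.36679312] [653.92154213 284.99470255] base [292.42649612 405.74736806]
T brass [([294.5, 199.4], [291, 196, 8, 8, 39]), ([267.8, 234.3], [264, 230, 9, 9, 60])]
T black [([312.2, 160.4], [310, 157, 6, 8, 40]), ([297.4, 161.6], [294, 159, 7, 6, 17]), ([303.8, 176.0], [299, 162, 13, 30, 197]), ([327.8, 244.9], [325, 242, 6, 7, 28])]
S brass [([323.1, 211.4], [319, 209, 9, 6, 41]), ([369.4, 248.1], [364, 245, 11, 8, 65])]
S black [([347.3, 197.2], [345, 190, 6, 15, 75]), ([275.3, 216.9], [273, 213, 5, 9, 28]), ([281.9, 240.1], [278, 238, 8, 4, 14]), ([292.3, 255.6], [291, 253, 4, 7, 18]), ([286.0, 266.3], [277, 263, 19, 6, 23]), ([367.3, 265.8], [366, 265, 4, 3, 10])]
T orange [([179.2, 276.6], [177, 274, 5, 6, 19])]
T blue [([186.3, 234.0], [184, 233, 5, 3, 13])]
T green [([182.7, 255.3], [181, 254, 5, 4, 15])]
S orange [([460.1, 257.4], [456, 249, 10, 18, 92])]
S blue [([416.3, 269.8], [413, 262, 8, 17, 77])]
S green [([438.3, 263.6], [435, 256, 8, 17, 82])]
(268, 234) [0.5191 0.0593 0.0327]
(296, 200) [ 0.6181 -0.0284  0.0487]
(296, 160) [ 0.7126 -0.0398  0.1873]
(328, 245) [ 0.4842 -0.1191  0.102 ]
(297, 231) [ 0.5259 -0.0303  0.0659]
(210, 228) [0.5415 0.2257 0.0597]
(207, 255) [0.4627 0.2356 0.0588]
(280, 250) [0.4713 0.0219 0.053 ]
```

```bash
python3 - <<'E'
from h import *
T=load('top0');S=load('scene0')
a=cv2.resize(T['image'][145:285,160:350,::-1],None,fx=4,fy=4,interpolation=cv2.INTER_CUBIC)
cv2.imwrite('pics/t0c.png',cv2.convertScaleAbs(a,alpha=1.5))
E
```

```text
(no output)
```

View pics/t0c.png

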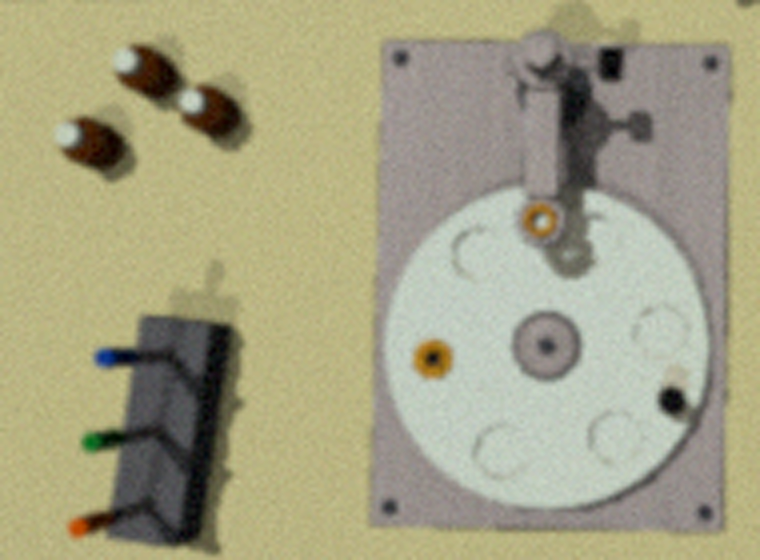

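The enlarged crop confirms the layout. The brass bushing is to the left of the hub, the knob is at lower right, and the orange rod is at the near end of the block, leaning outward only by perspective. Next I'll triangulate across both views.

```bash
cat >> h.py <<'E'
def tri(a,pa,b,pb):
    c1,d1=ray(a,*pa);c2,d2=ray(b,*pb);d1/=np.linalg.norm(d1);d2/=np.linalg.norm(d2)
    k=np.linalg.lstsq(np.stack([d1,-d2],1),c2-c1,rcond=None)[0];p,q=c1+k[0]*d1,c2+k[1]*d2
    return ((p+q)/2).round(4),round(float(np.linalg.norm(p-q)),4)
E
python3 - <<'E'
from h import *
T=load('top0');S=load('scene0')
for n,a,b,z in[('nozzle',(294.5,199.4),(323.1,211.4),.154),('cbush',(267.8,234.3),(369.4,248.1),.054),('knob',(327.8,244.9),(347.3,197.2),.09),
 ('orange',(179.2,276.6),(460.1,257.4),.18),('blue',(186.3,234),(416.3,269.8),.18),('green',(182.7,255.3),(438.3,263.6),.18)]:
    print(n,tri(T,a,S,b),plane(T,*a,z).round(4),plane(S,*b,z).round(4))
# carousel plate: white disc -> ellipse
for s,b in((T,(250,185,345,280)),(S,(300,190,405,275))):
    h=cv2.cvtColor(s['image'],cv2.COLOR_RGB2HSV); m=np.zeros(h.shape[:2],np.uint8); x0,y0,x1,y1=b
    print(h[250,300],h[265,270] if s is T else h[240,395],h[270,280])
    C=cloud(s); mm=((abs(C[...,2]-.051)<.008)&(h[...,2]>110)).astype(np.uint8); m[y0:y1,x0:x1]=mm[y0:y1,x0:x1]
    c=max(cv2.findContours(m,0,1)[0],key=cv2.contourArea); hull=cv2.convexHull(c)[:,0]
    P=np.array([plane(s,*p,.05)[:2] for p in hull]); (cx,cy),r=cv2.minEnclosingCircle(P.astype(np.float32)); 
    A=np.c_[2*P,np.ones(len(P))]; x=np.linalg.lstsq(A,(P**2).sum(1),rcond=None)[0]; print('disc',x[:2],np.sqrt(x[2]+x[:2]@x[:2]),'enc',cx,cy,r)
C=cloud(T); h=C[150:170,285:308]; q=h[abs(h[...,2]-.187)<.004]; print('column',len(q),q.mean(0))
# base plate corner bolts via crop coords
for u,v in[(400/4+160,58/4+145),(711/4+160,63/4+145),(390/4+160,507/4+145),(705/4+160,512/4+145)]: print('bolt',plane(T,u,v,.014).round(4))
b=C[220:290,180:225]; q=b[(abs(b[...,2]-.06)<.006)][:,:2]; print('block',cv2.minAreaRect((q*1000).astype(np.float32)))
E
```

```text
nozzle (array([ 0.611 , -0.0304,  0.1499]), 0.0018) [ 0.6115 -0.0312  0.154 ] [ 0.6122 -0.0262  0.154 ]
cbush (array([0.5179, 0.0581, 0.0474]), 0.0011) [0.5184 0.0569 0.054 ] [0.5209 0.0631 0.054 ]
knob (array([ 0.483 , -0.1188,  0.0741]), 0.0008) [ 0.484  -0.1188  0.09  ] [ 0.4921 -0.1038  0.09  ]
orange (array([0.4174, 0.2724, 0.1748]), 0.0055) [0.4157 0.2722 0.18  ] [0.4239 0.2744 0.18  ]
blue (array([0.5272, 0.2542, 0.1738]), 0.0029) [0.526  0.2529 0.18  ] [0.5323 0.2574 0.18  ]
green (array([0.4723, 0.2633, 0.1742]), 0.0048) [0.4707 0.2627 0.18  ] [0.4785 0.2659 0.18  ]
[ 51  19 131] [15 16 98] [12 26 98]
disc [ 0.52583441 -0.02619838] 0.11930211070042965 enc 0.5253961086273193 -0.026240697130560875 0.11999072134494781
[ 0 18 71] [ 12  23 164] [ 17  22 160]
disc [ 0.5271462  -0.02268738] 0.12113083193770127 enc 0.5278999209403992 -0.022687111049890518 0.12292874604463577
column 62 [ 0.71970379 -0.03492922  0.18687911]
bolt [0.7494 0.0822 0.014 ]
bolt [ 0.739  -0.1579  0.014 ]
bolt [0.4054 0.096  0.014 ]
bolt [ 0.3952 -0.1432  0.014 ]
block ((470.7247314453125, 259.2618103027344), (54.58915328979492, 164.93685913085938), 80.47205352783203)
```

```bash
cat >> h.py <<'E'
from scipy.spatial.transform import Rotation as Ro
def shift(targets,p=None,ya=None):
    "targets: (x,y,z,angle of tool y in deg) -> tool shifts"
    o=robot.get_obs(); R=Ro.from_euler('xyz',o['ee_rot']).as_matrix(); p0=np.array(o['tool_pos']) if p is None else np.array(p)
    a0=np.degrees(np.arctan2(R[1,1],R[0,1]))
    print('tcp',p0.round(4),'yang',a0.round(2),'w',round(o['width'],4),'t',o['time'],'q6',o['joint_positions'][5])
    for t in targets:
        d=R.T@(np.array(t[:3])-p0); print(d.round(4).tolist(),round(((a0-t[3]+180)%360-180)/10,3))
E
python3 - <<'E'
from h import *
shift([(.484,-.119,.26,0)])
E
```

```text
tcp [0.1342 0.5329 0.2045] yang 75.86 w 0.0939 t 0.1 q6 -0.10310286476953233
[-0.4984, -0.5468, -0.0546] 7.586
```

Call:
carry_out([
  [[-0.02, -0.02, -0.055], 0.5, -1],
  [[-0.498, -0.547, -0.055], 7.59, -1],
  [[-0.498, -0.547, -0.055], 7.59, -1],
  [[-0.498, -0.547, -0.055], 7.59, -1],
  [[-0.498, -0.547, -0.055], 7.59, -1],
  [[-0.498, -0.547, -0.055], 7.59, -1],
  [[-0.498, -0.547, -0.055], 7.59, -1],
  [[-0.498, -0.547, -0.055], 7.59, -1],
  [[-0.498, -0.547, -0.055], 7.59, -1],
  [[-0.498, -0.547, -0.055], 7.59, -1],
])

```text
time: 1.35
tool_pos: [0.4139, 0.0108, 0.2602]
ee_rot: [3.141, -0.001, 1.57]
wrist_force: [0.1, 0.5, -0.7]
width: 0.094
finger_force: 0.0
```

```bash
python3 - <<'E'
from h import *
shift([(.484,-.119,.26,0),(.484,-.119,.13,0),(.484,-.119,.066,0)])
E
```

```text
tcp [0.4139 0.0108 0.2602] yang -0.06 w 0.094 t 1.35 q6 -0.11035223119698365
[-0.1297, 0.0702, 0.0001] -0.006
[-0.1297, 0.0702, 0.1301] -0.006
[-0.1298, 0.0702, 0.1941] -0.006
```

Call:
carry_out([
  [[-0.13, 0.07, 0], 0, -1],
  [[-0.13, 0.07, 0], 0, -1],
  [[-0.13, 0.07, 0], 0, -1],
  [[-0.13, 0.07, 0.06], 0, -1],
  [[-0.13, 0.07, 0.13], 0, -1],
  [[-0.13, 0.07, 0.13], 0, -1],
])

```text
time: 2.1
tool_pos: [0.4787, -0.115, 0.1242]
ee_rot: [-3.129, -0.005, 1.571]
wrist_force: [0.3, -0.2, 0.4]
width: 0.0941
finger_force: 0.0
```

```bash
python3 - <<'E'
from h import *
s=snap('scene','scene1'); shift([(.484,-.119,.066,0)])
cv2.imwrite('pics/s1c.png',cv2.resize(s['image'][110:290,230:470,::-1],None,fx=3,fy=3,interpolation=cv2.INTER_CUBIC))
print(proj(s,[.484,-.119,.09]),proj(s,[.484,-.119,.13]))
E
```

```text
tcp [ 0.4812 -0.1159  0.1273] yang 0.01 w 0.094 t 2.15 q6 -0.35134419459752647
[-0.0033, 0.0033, 0.0613] 0.001
[347.04385881 193.16504202] [347.56338346 182.53964795]
```

View pics/s1c.png

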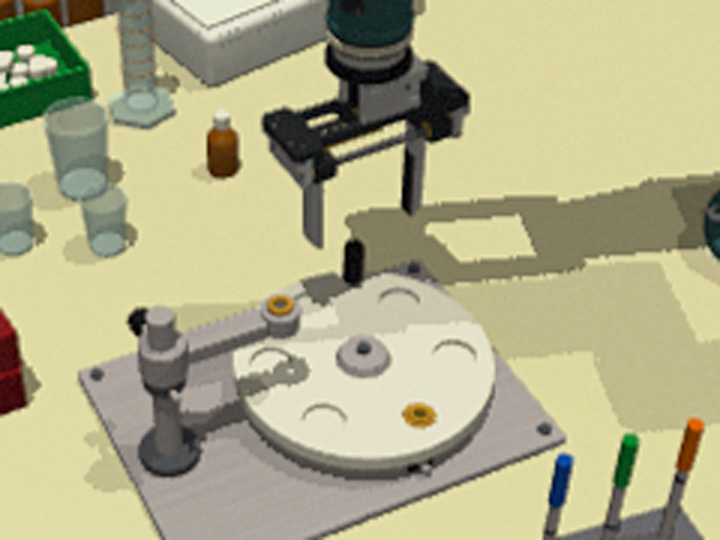

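The open fingers are about to straddle the black knob, which is at crop (353,262). Nothing is in the way, so I'll descend and grip it.

Call:
carry_out([
  [[0, 0, 0.03], 0, -1],
  [[0, 0, 0.062], 0, -1],
  [[0, 0, 0.062], 0, -1],
  [[0, 0, 0.062], 0, 0.6],
  [[0, 0, 0.062], 0, 1],
  [[0, 0, 0.062], 0, 1],
  [[0, 0, 0.062], 0, 1],
  [[0, 0, 0.062], 0, 1],
  [[0, 0, 0.062], 0, 1],
  [[0, 0, 0.062], 0, 1],
])

```text
time: 3.4
tool_pos: [0.4834, -0.1173, 0.0684]
ee_rot: [-3.141, -0.0, 1.57]
wrist_force: [0.9, 0.3, -0.2]
width: 0.0273
finger_force: 0.0
```

```bash
python3 - <<'E'
from h import *
o=robot.get_obs(); p=np.array(o['tool_pos']); print(o['wrist_force'],o['finger_force'])
c=np.array([.526,-.025]); v=p[:2]-c; print('r',np.hypot(*v),np.degrees(np.arctan2(v[1],v[0])))
a0=np.degrees(np.arctan2(v[1],v[0]))%360
n=16; L=[]
for i in range(1,n+1):
    a=a0+(147.6-a0)*i/n; L.append((*(c+.1*np.array([np.cos(np.radians(a)),np.sin(np.radians(a))])),p[2],a-a0))
shift(L)
E
```

```text
[ 0.91920145  0.34922046 -0.20951797] 0.0
r 0.1016419470710419 -114.78064482999899
tcp [ 0.4834 -0.1173  0.0684] yang -0.04 w 0.0273 t 3.4 q6 -0.35141484144291874
[0.0065, -0.0087, 0.0] 0.606
[0.0124, -0.0176, 0.0] 1.216
[0.0192, -0.0257, 0.0] 1.826
[0.0269, -0.0331, 0.0] 2.436
[0.0353, -0.0396, 0.0] 3.046
[0.0444, -0.0452, 0.0] 3.657
[0.054, -0.0498, 0.0] 4.267
[0.064, -0.0534, 0.0] 4.877
[0.0743, -0.0558, 0.0] 5.487
[0.0849, -0.0572, 0.0] 6.097
[0.0955, -0.0574, 0.0] 6.707
[0.1062, -0.0565, 0.0] 7.317
[0.1166, -0.0545, 0.0] 7.927
[0.1268, -0.0513, 0.0] 8.537
[0.1366, -0.0471, 0.0] 9.148
[0.1458, -0.0419, 0.0] 9.758
```

Call:
carry_out([
  [[0, 0, 0], 0, 1],
  [[0, 0, 0], 0, 1],
  [[0, 0, 0], 0, 1],
  [[0, 0, 0], 0, 1],
])

```text
time: 3.9
tool_pos: [0.4835, -0.1172, 0.0684]
ee_rot: [3.141, -0.0, 1.57]
wrist_force: [0.7, 0.6, -0.9]
width: 0.0191
finger_force: 30.0
```

Call:
carry_out([
  [[0.0065, -0.0087, 0], 0.61, 1],
  [[0.0124, -0.0176, 0], 1.22, 1],
  [[0.0192, -0.0257, 0], 1.83, 1],
  [[0.0269, -0.0331, 0], 2.44, 1],
  [[0.0353, -0.0396, 0], 3.05, 1],
  [[0.0444, -0.0452, 0], 3.66, 1],
  [[0.054, -0.0498, 0], 4.27, 1],
  [[0.064, -0.0534, 0], 4.88, 1],
  [[0.0743, -0.0558, 0], 5.49, 1],
  [[0.0743, -0.0558, 0], 5.49, 1],
])

```text
time: 5.15
tool_pos: [0.4279, -0.0431, 0.0684]
ee_rot: [3.14, -0.0, 0.614]
wrist_force: [2.5, -1.1, -3.2]
width: 0.0194
finger_force: 30.0
```

```bash
python3 - <<'E'
from h import *
o=robot.get_obs(); p=np.array(o['tool_pos']); print(o['wrist_force'],o['finger_force'])
s=snap('top','top2')
h=cv2.cvtColor(s['image'],cv2.COLOR_RGB2HSV); m=cv2.inRange(h,(12,110,60),(28,255,255)); m[:150]=0;m[280:]=0;m[:,:250]=0;m[:,345:]=0
n,_,st,ce=cv2.connectedComponentsWithStats(m)
for i in range(1,n):
    if st[i,4]>4: print(ce[i],st[i],plane(s,*ce[i],.054),plane(s,*ce[i],.155))
c=np.array([.526,-.025]); v=p[:2]-c; a0=np.degrees(np.arctan2(v[1],v[0]))%360
print('r',np.hypot(*v),a0)
n=8; L=[]
for i in range(1,n+1):
    a=a0+(147.6-a0)*i/n; L.append((*(c+.1*np.array([np.cos(np.radians(a)),np.sin(np.radians(a))])),.068,a-245.2))
shift(L)
E
```

```text
[ 2.47998825 -1.13237962 -3.22924784] 29.999887347221375
[294.5        199.42105263] [291 196   8   8  38] [ 0.61955408 -0.02430059  0.054     ] [ 0.61131704 -0.03124841  0.155     ]
[277.81967213 209.1147541 ] [274 205   9   9  61] [0.59208878 0.02577339 0.054     ] [0.58631306 0.01433815 0.155     ]
r 0.0997046426231278 190.4412806889349
tcp [ 0.428  -0.0433  0.0684] yang -54.82 w 0.0194 t 5.2 q6 0.724537057194045
[0.0041, -0.0086, 0.0004] 0.53
[0.0092, -0.0165, 0.0004] 1.065
[0.015, -0.0238, 0.0004] 1.601
[0.0214, -0.0306, 0.0004] 2.136
[0.0284, -0.0367, 0.0004] 2.672
[0.036, -0.0422, 0.0004] 3.207
[0.044, -0.0469, 0.0004] 3.743
[0.0525, -0.0509, 0.0004] 4.278
```

```bash
python3 - <<'E'
from h import *
c=np.array([.5264,-.0273]); a0=189.1; n=8; L=[]
for i in range(1,n+1):
    a=a0+(147.65-a0)*i/n; L.append((*(c+.1*np.array([np.cos(np.radians(a)),np.sin(np.radians(a))])),.068,-54.82+a-a0))
shift(L)
E
```

```text
tcp [ 0.428  -0.0433  0.0684] yang -54.82 w 0.0194 t 5.2 q6 0.724537057194045
[0.0042, -0.0082, 0.0004] 0.518
[0.0092, -0.0158, 0.0004] 1.037
[0.0149, -0.0228, 0.0004] 1.555
[0.0212, -0.0293, 0.0004] 2.073
[0.0281, -0.0351, 0.0004] 2.591
[0.0354, -0.0404, 0.0004] 3.109
[0.0432, -0.0449, 0.0004] 3.627
[0.0514, -0.0488, 0.0004] 4.145
```

Call:
carry_out([
  [[0.004, -0.008, 0], 0.52, 1],
  [[0.009, -0.016, 0], 1.04, 1],
  [[0.015, -0.023, 0], 1.55, 1],
  [[0.021, -0.029, 0], 2.07, 1],
  [[0.028, -0.035, 0], 2.59, 1],
  [[0.0355, -0.0405, 0], 3.11, 1],
  [[0.043, -0.045, 0], 3.63, 1],
  [[0.0515, -0.049, 0], 4.15, 1],
  [[0.0515, -0.049, 0], 4.15, 1],
  [[0.0515, -0.049, 0], 4.15, 1],
])

```text
time: 6.45
tool_pos: [0.4421, 0.026, 0.0684]
ee_rot: [3.141, -0.001, -0.111]
wrist_force: [3.1, -3.4, -2.5]
width: 0.0194
finger_force: 30.0
```

```bash
python3 - <<'E'
from h import *
o=robot.get_obs(); print(o['wrist_force'],o['finger_force']); shift([])
s=snap('top','top3')
h=cv2.cvtColor(s['image'],cv2.COLOR_RGB2HSV); m=cv2.inRange(h,(12,110,60),(28,255,255)); m[:150]=0;m[280:]=0;m[:,:250]=0;m[:,345:]=0
n,_,st,ce=cv2.connectedComponentsWithStats(m)
for i in range(1,n):
    if st[i,4]>4: print(ce[i],st[i],plane(s,*ce[i],.054),plane(s,*ce[i],.155))
s=snap('scene','scene3')
cv2.imwrite('pics/s3c.png',cv2.resize(s['image'][150:310,230:470,::-1],None,fx=3,fy=3,interpolation=cv2.INTER_CUBIC))
E
```

```text
[ 3.11897071 -3.42166233 -2.51876125] 29.99917298555374
tcp [0.4421 0.026  0.0684] yang -96.36 w 0.0194 t 6.45 q6 1.613019605152673
[294.5 199.5] [291 196   8   8  52] [ 0.61931922 -0.0242952   0.054     ] [ 0.61110322 -0.0312435   0.155     ]
```

View pics/s3c.png

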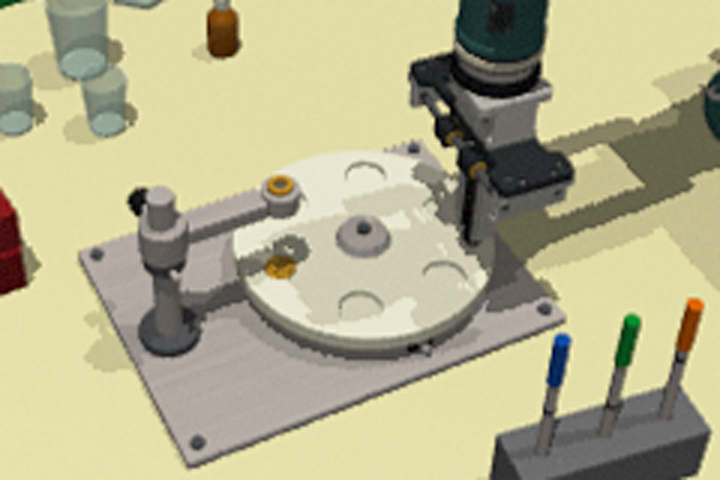

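The carousel bushing, at crop (281,268), now sits below the arm's bushing at (281,187). I'll release the knob and rise.

Call:
carry_out([
  [[0, 0, 0], 0, 0.4],
  [[0, 0, 0], 0, 0],
  [[0, 0, 0], 0, -0.5],
  [[0, 0, 0], 0, -1],
  [[0, 0, 0], 0, -1],
  [[0, 0, -0.06], 0, -1],
  [[0, 0, -0.12], 0, -1],
  [[0, 0, -0.18], 0, -1],
  [[0, 0, -0.2], 0, -1],
  [[0, 0, -0.2], 0, -1],
])

```text
time: 7.8
tool_pos: [0.4426, 0.0267, 0.2706]
ee_rot: [-3.141, -0.005, -0.112]
wrist_force: [-0.6, 0.7, -0.5]
width: 0.0946
finger_force: 0.0
```

```bash
python3 - <<'E'
from h import *
s=snap('scene','scene4'); S=load('scene0'); T=load('top0'); t=snap('top','top4')
def br(s,lo=(12,110,40)):
    h=cv2.cvtColor(s['image'],cv2.COLOR_RGB2HSV); m=cv2.inRange(h,lo,(28,255,255)); m[:190]=0;m[280:]=0;m[:,:260]=0;m[:,415:]=0
    n,_,st,ce=cv2.connectedComponentsWithStats(m); return [(ce[i].round(1),st[i],plane(s,*ce[i],.054).round(4),plane(s,*ce[i],.155).round(4)) for i in range(1,n) if st[i,4]>8]
for r in br(s): print(r)
print('knob pixels top'); h=cv2.cvtColor(t['image'],cv2.COLOR_RGB2HSV); m=cv2.inRange(h,(0,0,0),(180,255,45)); m[:225]=0;m[275:]=0;m[:,:255]=0;m[:,335:]=0
n,_,st,ce=cv2.connectedComponentsWithStats(m)
for i in range(1,n):
    if st[i,4]>8: print(ce[i],st[i],plane(t,*ce[i],.09))
shift([(.417,.272,.35,80.6)])
# block-based hole positions and rods (lean): top orange grip upper end
for z in(.147,.195): print(z,proj(T,[.4165,.272,z]),proj(S,[.4165,.272,z]))
E
```

```text
(array([323. , 211.4]), array([319, 209,   9,   6,  38], dtype=int32), array([ 0.5627, -0.1179,  0.054 ]), array([ 0.6129, -0.0254,  0.155 ]))
(array([323. , 238.6]), array([318, 235,  11,   8,  65], dtype=int32), array([ 0.613 , -0.0246,  0.054 ]), array([0.658 , 0.0582, 0.155 ]))
knob pixels top
[278.10683761 266.99002849] [255 258  49  17 702] [0.42519971 0.02425857 0.09      ]
tcp [0.4413 0.0268 0.2672] yang -96.43 w 0.0938 t 7.9 q6 1.615219037875261
[-0.0517, -0.241, -0.0827] -17.703
0.147 [183.82597888 274.77957543] [459.18859027 264.96844863]
0.195 [177.0837625  276.98625614] [463.27615388 251.07557151]
```

```bash
python3 - <<'E'
from h import *
shift([(.416,.2715,.27,-99.4),(.416,.2715,.215,-99.4)])
E
```

```text
tcp [0.4413 0.0268 0.2672] yang -96.43 w 0.0938 t 7.9 q6 1.615219037875261
[-0.0525, -0.2404, -0.0027] 0.297
[-0.0524, -0.2404, 0.0523] 0.297
```

Call:
carry_out([
  [[-0.0525, -0.24, 0], 0.3, -1],
  [[-0.0525, -0.24, 0], 0.3, -1],
  [[-0.0525, -0.24, 0], 0.3, -1],
  [[-0.0525, -0.24, 0], 0.3, -1],
  [[-0.0525, -0.24, 0], 0.3, -1],
  [[-0.0525, -0.24, 0], 0.3, -1],
  [[-0.0525, -0.24, 0.05], 0.3, -1],
  [[-0.0525, -0.24, 0.05], 0.3, -1],
  [[-0.0525, -0.24, 0.05], 0.3, -1],
])

```text
time: 9.02
tool_pos: [0.4174, 0.2702, 0.22]
ee_rot: [-3.141, -0.002, -0.167]
wrist_force: [0.5, 0.4, 1.2]
width: 0.0937
finger_force: 0.0
```

```bash
python3 - <<'E'
from h import *
s=snap('scene','scene5'); t=snap('top','top5')
a=cv2.resize(s['image'][190:340,370:520,::-1],(400,400),interpolation=cv2.INTER_CUBIC);b=cv2.resize(t['image'][200:300,140:240,::-1],(400,400),interpolation=cv2.INTER_CUBIC)
cv2.imwrite('pics/s5c.png',cv2.convertScaleAbs(np.hstack([a,b]),alpha=1.3))
shift([(.416,.2715,.155,-99.4)])
o=robot.get_obs()['tool_pos']; print(proj(s,o),proj(t,o))
E
```

```text
tcp [0.4181 0.2711 0.2215] yang -99.51 w 0.0941 t 9.125 q6 2.1982575234141004
[-0.0024, 0.0001, 0.0665] -0.011
[464.79477468 243.02700277] [173.43749645 277.64899508]
```

View pics/s5c.png

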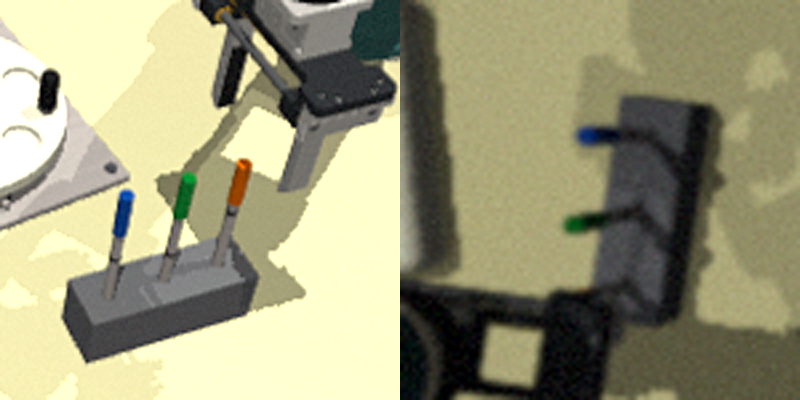

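The fingers straddle the orange rod, whose top is at crop (243,162), and the green rod is clear. I'll descend and grip.

Call:
carry_out([
  [[-0.002, 0, 0.03], 0, -1],
  [[-0.002, 0, 0.065], 0, -1],
  [[-0.002, 0, 0.065], 0, -1],
  [[-0.002, 0, 0.065], 0, 0.5],
  [[-0.002, 0, 0.065], 0, 0.8],
  [[-0.002, 0, 0.065], 0, 0.8],
  [[-0.002, 0, 0.065], 0, 0.8],
  [[-0.002, 0, 0.065], 0, 0.8],
  [[-0.002, 0, 0.065], 0, 0.8],
  [[-0.002, 0, 0.065], 0, 0.8],
])

```text
time: 10.38
tool_pos: [0.4144, 0.2714, 0.1534]
ee_rot: [3.142, 0.0, -0.165]
wrist_force: [0.3, -0.0, -0.4]
width: 0.0272
finger_force: 0.0
```

Call:
carry_out([
  [[0, 0, 0], 0, 1],
  [[0, 0, 0], 0, 1],
  [[0, 0, 0], 0, 1],
  [[0, 0, 0], 0, 1],
  [[0, 0, 0], 0, 1],
])

```text
time: 11.0
tool_pos: [0.4143, 0.2703, 0.1534]
ee_rot: [3.139, 0.0, -0.165]
wrist_force: [-1.9, -5.0, 2.5]
width: 0.0127
finger_force: 30.0
```

Call:
carry_out([
  [[0, 0.0012, 0], 0, 1],
  [[0, 0.0012, 0], 0, 1],
  [[0, 0.0012, -0.01], 0, 1],
  [[0, 0.0012, -0.03], 0, 1],
  [[0, 0.0012, -0.05], 0, 1],
  [[0, 0.0012, -0.05], 0, 1],
])

```text
time: 11.75
tool_pos: [0.4153, 0.2716, 0.2059]
ee_rot: [-3.137, -0.003, -0.164]
wrist_force: [-0.5, -1.2, -0.2]
width: 0.0125
finger_force: 29.9
```

Call:
carry_out([
  [[0, 0, -0.04], 0, 1],
  [[0, 0, -0.08], 0, 1],
  [[0, 0, -0.12], 0, 1],
  [[0, 0, -0.15], 0, 1],
  [[0, 0, -0.15], 0, 1],
  [[0, 0, -0.15], 0, 1],
])

```text
time: 12.5
tool_pos: [0.4141, 0.2707, 0.3516]
ee_rot: [3.141, 0.002, -0.164]
wrist_force: [-0.8, -1.4, -1.4]
width: 0.0123
finger_force: 30.0
```

```bash
python3 - <<'E'
from h import *
o=robot.get_obs(); print(o['wrist_force'])
shift([(.6113,-.031,.35,-99.4)])
E
```

```text
[-0.76143488 -1.35417539 -1.42817875]
tcp [0.4141 0.2707 0.3516] yang -99.4 w 0.0123 t 12.5 q6 2.198811448236086
[0.2438, 0.2654, 0.0011] 0.0
```

Call:
carry_out([
  [[0.012, 0.013, -0.004], 0, 1],
  [[0.04, 0.043, -0.004], 0, 1],
  [[0.075, 0.082, -0.004], 0, 1],
  [[0.11, 0.12, -0.004], 0, 1],
  [[0.145, 0.158, -0.004], 0, 1],
  [[0.18, 0.196, -0.004], 0, 1],
  [[0.21, 0.229, -0.004], 0, 1],
  [[0.232, 0.253, -0.004], 0, 1],
  [[0.244, 0.2655, -0.004], 0, 1],
  [[0.244, 0.2655, -0.004], 0, 1],
])

```text
time: 13.75
tool_pos: [0.6116, -0.0328, 0.3561]
ee_rot: [-3.141, 0.003, -0.166]
wrist_force: [0.2, 0.6, -0.8]
width: 0.0122
finger_force: 30.0
```

Call:
carry_out([
  [[0, 0, 0], 0, 1],
  [[0, 0, 0], 0, 1],
  [[0, 0, 0], 0, 1],
])

```text
time: 14.12
tool_pos: [0.6111, -0.0308, 0.3581]
ee_rot: [-3.141, -0.001, -0.163]
wrist_force: [-0.0, -0.0, -0.4]
width: 0.0129
finger_force: 30.0
```

```bash
python3 - <<'E'
from h import *
s=snap('scene','scene6'); t=snap('top','top6')
shift([(.6113,-.031,.35,-99.4)])
o=robot.get_obs(); print(o['wrist_force'])
p=np.array(o['tool_pos']); print('tip proj',proj(s,p-[0,0,.15]),'noz',proj(s,[.6113,-.031,.155]))
cv2.imwrite('pics/s6c.png',cv2.convertScaleAbs(cv2.resize(s['image'][110:260,260:410,::-1],(600,600),interpolation=cv2.INTER_CUBIC),alpha=1.2))
E
```

```text
tcp [ 0.6112 -0.0311  0.3579] yang -99.39 w 0.0127 t 14.225 q6 1.5911728603999478
[0.0001, -0.0001, 0.0079] 0.001
[ 0.73005663  0.46979069 -1.06838126]
tip proj [322.61514435 194.49976618] noz [322.54131194 209.85844513]
```

View pics/s6c.png

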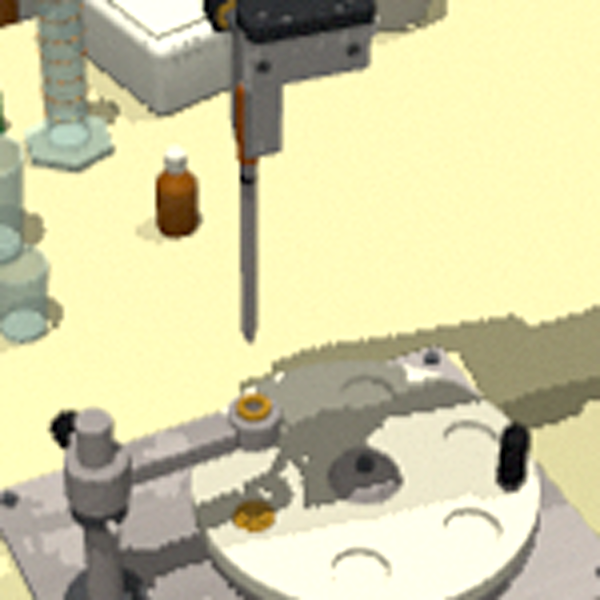

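The rod hangs upright above the arm's bushing. Its tip is at crop (249,341), the arm's bushing is at (254,407), and the black ring is just below the fingers. I'll measure the rod's axis more finely before lowering it.

```bash
python3 - <<'E'
from h import *
s=load('scene6'); g=s['image'].astype(float).sum(2)
for r in range(150,200,4):
    row=g[r,310:336]; w=np.clip(np.median(row)-row,0,None); w[w<60]=0
    print(r,(w@np.arange(310,336)/w.sum()).round(2) if w.sum() else None,w.astype(int)[5:20].tolist() if r>185 else '')
for z in(.155,.2,.25,.32): print(z,proj(s,[.6113,-.031,z]).round(2))
R=np.array(s['R']); print('cam right in world',R[0].round(3),'down',R[1].round(3))
E
```

```text
150 321.64 
154 321.59 
158 321.72 
162 321.77 
166 321.77 
170 321.77 
174 321.79 
178 321.87 
182 321.88 
186 321.88 [0, 0, 0, 0, 0, 213, 335, 329, 319, 139, 0, 0, 0, 0, 0]
190 321.87 [0, 0, 0, 0, 0, 219, 338, 331, 321, 141, 0, 0, 0, 0, 0]
194 321.95 [0, 0, 0, 0, 0, 0, 269, 367, 225, 0, 0, 0, 0, 0, 0]
198 334.19 [0, 0, 0, 0, 0, 0, 0, 0, 0, 0, 0, 0, 0, 0, 0]
0.155 [322.54 209.86]
0.2 [322.59 196.87]
0.25 [322.65 181.66]
0.32 [322.74 158.88]
cam right in world [-0.887  0.463 -0.009] down [ 0.316  0.591 -0.742]
```

Call:
carry_out([
  [[-0.0024, -0.0008, 0.01], 0, 1],
  [[-0.0024, -0.0008, 0.025], 0, 1],
  [[-0.0024, -0.0008, 0.04], 0, 1],
  [[-0.0024, -0.0008, 0.047], 0, 1],
  [[-0.0024, -0.0008, 0.053], 0, 1],
  [[-0.0024, -0.0008, 0.058], 0, 1],
  [[-0.0024, -0.0008, 0.062], 0, 1],
  [[-0.0024, -0.0008, 0.062], 0, 1],
])

```text
time: 15.22
tool_pos: [0.6092, -0.0305, 0.2953]
ee_rot: [-3.141, 0.0, -0.165]
wrist_force: [-0.9, 0.3, -0.8]
width: 0.0125
finger_force: 30.0
```

```bash
python3 - <<'E'
from h import *
s=snap('scene','scene7'); shift([(.6089,-.0297,.17,-99.4)])
o=robot.get_obs(); print(o['wrist_force'])
g=s['image'].astype(float).sum(2)
for r in range(180,210,3):
    row=g[r,310:336]; w=np.clip(np.median(row)-row,0,None); w[w<60]=0; print(r,(w@np.arange(310,336)/max(w.sum(),1)).round(2))
h=cv2.cvtColor(s['image'],cv2.COLOR_RGB2HSV); m=cv2.inRange(h,(12,110,40),(28,255,255)); print([(r,np.flatnonzero(m[r,310:336])+310) for r in range(207,216)])
E
```

```text
tcp [ 0.6093 -0.0306  0.2956] yang -99.44 w 0.0125 t 15.275 q6 1.5925638076380972
[-0.0005, -0.0008, 0.1256] -0.004
[-0.75178867 -0.54546463 -0.60117438]
180 322.34
183 322.39
186 322.36
189 322.37
192 322.39
195 322.63
198 322.63
201 327.11
204 327.31
207 323.29
[(207, array([], dtype=int64)), (208, array([], dtype=int64)), (209, array([320, 325, 326])), (210, array([320, 325, 326, 327])), (211, array([319, 320, 321, 325, 326, 327])), (212, array([319, 320, 321, 322, 324, 325, 326, 327])), (213, array([320, 321, 322, 323, 324, 325, 326])), (214, array([321, 322, 323, 324, 325])), (215, array([], dtype=int64))]
```

Call:
carry_out([
  [[-0.001, -0.0005, 0.006], 0, 1],
  [[-0.001, -0.0005, 0.013], 0, 1],
  [[-0.001, -0.0005, 0.02], 0, 1],
  [[-0.001, -0.0005, 0.027], 0, 1],
  [[-0.001, -0.0005, 0.034], 0, 1],
  [[-0.001, -0.0005, 0.034], 0, 1],
])

```text
time: 16.02
tool_pos: [0.608, -0.0298, 0.2604]
ee_rot: [-3.142, 0.002, -0.165]
wrist_force: [0.1, -0.3, -1.1]
width: 0.0126
finger_force: 30.0
```

Call:
carry_out([
  [[0, 0, 0.007], 0, 1],
  [[0, 0, 0.014], 0, 1],
  [[0, 0, 0.021], 0, 1],
  [[0, 0, 0.028], 0, 1],
  [[0, 0, 0.035], 0, 1],
  [[0, 0, 0.042], 0, 1],
  [[0, 0, 0.048], 0, 1],
  [[0, 0, 0.053], 0, 1],
  [[0, 0, 0.053], 0, 1],
])

```text
time: 17.15
tool_pos: [0.6081, -0.0298, 0.2079]
ee_rot: [-3.141, 0.001, -0.165]
wrist_force: [0.9, 0.1, -2.0]
width: 0.0126
finger_force: 30.0
```

```bash
python3 - <<'E'
from h import *
s=snap('scene','scene8'); shift([(.608,-.0298,.1744,-99.4)])
o=robot.get_obs(); print(o['wrist_force'])
g=s['image'].astype(float).sum(2)
h=cv2.cvtColor(s['image'],cv2.COLOR_RGB2HSV); m=cv2.inRange(h,(12,110,40),(28,255,255)); print([(r,np.flatnonzero(m[r,310:336])+310) for r in list(range(208,216))+list(range(234,244))])
cv2.imwrite('pics/s8c.png',cv2.convertScaleAbs(cv2.resize(s['image'][165:265,275:375,::-1],(600,600),interpolation=cv2.INTER_CUBIC),alpha=1.2))
E
```

```text
tcp [ 0.6082 -0.0298  0.2083] yang -99.44 w 0.0125 t 17.2 q6 1.5933919846073368
[-0.0002, -0.0, 0.0339] -0.004
[-0.56152847  0.11949012 -1.74306916]
[(208, array([], dtype=int64)), (209, array([320, 321])), (210, array([320, 325, 326, 327])), (211, array([319, 320, 325, 326, 327])), (212, array([319, 320, 321, 322, 324, 325, 326, 327])), (213, array([320, 321, 322, 323, 324, 325, 326])), (214, array([321, 322, 323, 324, 325])), (215, array([], dtype=int64)), (234, array([], dtype=int64)), (235, array([325])), (236, array([320, 321, 322, 324, 325, 326])), (237, array([319, 320, 321, 322, 323, 324, 325, 326, 327])), (238, array([318, 319, 320, 321, 322, 323, 324, 325, 326, 327, 328])), (239, array([318, 319, 320, 321, 322, 323, 324, 325, 326, 327, 328])), (240, array([318, 319, 320, 321, 322, 323, 324, 325, 326, 327])), (241, array([319, 320, 321, 322, 323, 324, 325, 326])), (242, array([322, 323, 324, 325])), (243, array([], dtype=int64))]
```

View pics/s8c.png

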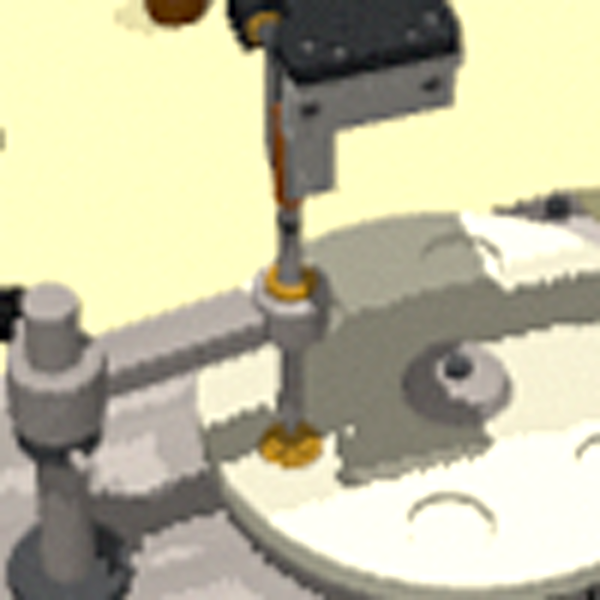

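The rod passes through the arm's bushing, and its tip at crop (290,428) is centred over the carousel bushing at (290,446). I'll lower it carefully.

Call:
carry_out([
  [[0, 0, 0.004], 0, 1],
  [[0, 0, 0.008], 0, 1],
  [[0, 0, 0.011], 0, 1],
  [[0, 0, 0.014], 0, 1],
  [[0, 0, 0.016], 0, 1],
  [[0, 0, 0.016], 0, 1],
])

```text
time: 17.95
tool_pos: [0.6082, -0.0299, 0.192]
ee_rot: [3.142, 0.001, -0.165]
wrist_force: [-1.5, -1.2, -2.3]
width: 0.0126
finger_force: 30.0
```

Call:
carry_out([
  [[0, 0, 0.004], 0, 1],
  [[0, 0, 0.008], 0, 1],
  [[0, 0, 0.012], 0, 1],
  [[0, 0, 0.015], 0, 1],
  [[0, 0, 0.0175], 0, 1],
  [[0, 0, 0.0175], 0, 1],
  [[0, 0, 0.0175], 0, 1],
  [[0, 0, 0.0175], 0, 1],
])

```text
time: 18.95
tool_pos: [0.6081, -0.0298, 0.1745]
ee_rot: [-3.142, 0.001, -0.165]
wrist_force: [-1.8, -0.2, -2.5]
width: 0.0122
finger_force: 30.0
```

```bash
python3 - <<'E'
from h import *
s=snap('scene','scene9'); shift([(.608,-.0298,.1744,-99.4)])
o=robot.get_obs(); print(o['wrist_force'],o['wrist_torque'],o['finger_force'])
cv2.imwrite('pics/s9c.png',cv2.convertScaleAbs(cv2.resize(s['image'][185:250,290:355,::-1],(600,600),interpolation=cv2.INTER_CUBIC),alpha=1.2))
for r in range(200,216): print(r,s['image'][r,320:328].sum(1).tolist())
E
```

```text
tcp [ 0.6081 -0.0298  0.1745] yang -99.44 w 0.013 t 19.0 q6 1.5934033469148672
[-0.0001, -0.0, 0.0001] -0.004
[-2.28698782 -0.30488917 -3.15650577] [-0.17504453  0.5895095  -0.02066429] 29.956209361553192
200 [193, 132, 203, 233, 285, 267, 263, 275]
201 [179, 138, 194, 228, 282, 280, 266, 271]
202 [176, 147, 209, 228, 281, 270, 270, 267]
203 [305, 132, 198, 233, 273, 271, 269, 274]
204 [430, 129, 198, 230, 276, 271, 269, 266]
205 [458, 125, 193, 242, 282, 274, 266, 263]
206 [451, 122, 200, 238, 277, 278, 267, 266]
207 [553, 124, 199, 241, 277, 282, 330, 352]
208 [445, 164, 173, 195, 222, 280, 376, 411]
209 [234, 216, 222, 212, 207, 245, 280, 295]
210 [158, 199, 236, 236, 224, 171, 216, 225]
211 [152, 144, 204, 196, 155, 140, 225, 232]
212 [164, 146, 134, 111, 106, 165, 196, 208]
213 [200, 256, 299, 264, 161, 176, 167, 201]
214 [311, 232, 258, 250, 163, 178, 234, 263]
215 [426, 384, 330, 315, 188, 233, 292, 306]
```

View pics/s9c.png

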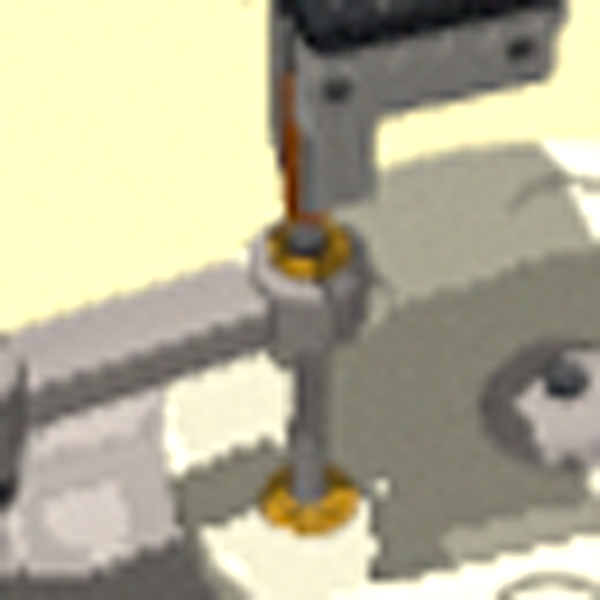

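```bash
python3 - <<'E'
from h import *
for n,z in(('scene6',.3579),('scene8',.2083)):
    s=load(n); cam=-np.array(s['R']).T@s['t']; x=np.array([.6112,-.0311]) if n=='scene6' else np.array([.6082,-.0298]); d=cam[:2]-x; f=x+.005*d/np.linalg.norm(d)
    pr=proj(s,[*f,z-.1484+.129]); c=int(round(pr[0])); r0=int(pr[1])
    print(n,'predicted ring',pr.round(2)); g=s['image'].astype(int).sum(2)
    for r in range(r0-5,r0+7): print(r,g[r,c-3:c+4].tolist())
E
```

```text
scene6 predicted ring [322.78 153.81]
148 [134, 211, 232, 239, 230, 245, 288]
149 [123, 183, 191, 188, 295, 534, 533]
150 [118, 147, 142, 150, 353, 613, 605]
151 [163, 201, 208, 231, 427, 607, 589]
152 [176, 224, 209, 256, 463, 600, 592]
153 [147, 219, 213, 258, 432, 605, 584]
154 [26, 140, 150, 200, 404, 605, 588]
155 [114, 49, 64, 192, 435, 601, 588]
156 [238, 184, 171, 259, 457, 600, 591]
157 [260, 216, 209, 264, 455, 597, 584]
158 [266, 209, 211, 260, 455, 601, 593]
159 [272, 234, 211, 258, 449, 601, 590]
scene8 predicted ring [323.88 201.37]
196 [125, 190, 227, 272, 269, 272, 249]
197 [118, 199, 225, 269, 288, 397, 406]
198 [187, 160, 197, 211, 363, 587, 578]
199 [335, 181, 176, 235, 455, 626, 616]
200 [285, 208, 213, 271, 470, 621, 606]
201 [221, 222, 223, 257, 457, 624, 609]
202 [253, 115, 127, 193, 440, 622, 612]
203 [336, 124, 86, 199, 473, 631, 619]
204 [368, 191, 197, 256, 455, 561, 537]
205 [371, 201, 217, 259, 402, 440, 422]
206 [376, 214, 258, 251, 336, 405, 397]
207 [345, 239, 273, 256, 328, 399, 396]
```

The ring sits where predicted: the offset is the same +1 px in both views, which is the known camera bias. Both fits are loose and the forces are small, so I'll hand in.

```bash
python3 -c "
from bench import robot
print(robot.close_job())"
```

```text
the job is handed in; nothing more can be done
None
```

I handed the job in at about 19 s of the 67 s allowed, but no verdict came back. By my measurements the carousel is in its detent at the filling station, and the orange rod is held upright through both bushings with its ring at about 155 mm, level with the top of the arm's bushing.

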